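Unlock the keeper bar and stack the sample trays

TASK

Slide the orange catch on the stacking stand fully back to free the keeper bar, then swing the bar wide open and leave it open. Then stack the pieces squarely on the stand's square seat, edges flush: blue tray first, yellow tray on it, green cover on top, setting each one down rather than dropping it. Leave the two vials and the pale knob beside them where they stand.

Things in the scene. Friction and masses are not known exactly. Their poses are not given: they have to be found in the camera images.
- stand: fixed stacking stand, grey base 245 x 96 x 10 mm. Origin on the table under the seat's centre; x runs along the base: white catch housing (-138 to -84 mm, 40 mm wide, 71 mm high), seat at 0, hinge post at +80 mm (radius 14 mm, 85 mm high); z up. A tray on the seat has little room at its ends (about 40 mm) but open sides towards +y and -y, where fingers straddle it best.
- seat (a point): centre of the top face of the aluminium seat, a 62 x 62 mm square, 22 mm above the table (12 mm above the base plate); axes parallel to the stand's
- catch_knob (a point): mid-height of the upright black grip on the orange catch: 14 mm diameter (17 mm at its ends), axis vertical, 94 mm above the table; the grip runs from 81 to 108 mm with the orange slide directly under it
- catch (a joint): slide of the orange catch, m: 0 = engaged (its fork straddles the bar's free end and blocks it), 0.024 = fully withdrawn; it grows towards the stand's -x. Clear of the bar from about 0.012. About 1.5 N of friction, stays where it is left; starts at 0 to 0.004.
- bar_handle (a point): mid-height of the upright black grip at the free end of the steel keeper bar, same shape as the catch's grip (14 mm diameter, 81 to 108 mm above the table, axis vertical), 125 mm from the hinge axis. With the bar shut it stands over the seat at stand x = -45 mm.
- bar_hinge (a point): point on the vertical hinge axis of the keeper bar, 94 mm above the table, at stand x = +80 mm
- bar (a joint): swing of the keeper bar about its vertical hinge, rad: 0 = shut, over the seat towards the stand's -x (bar 14 mm wide, 70 to 79 mm above the table); grows counter-clockwise seen from above, the free end going towards the stand's -y; stop at 1.75. Light friction (0.04 N m), stays where it is left.
- blue_tray: solid square blue tray with nine round wells drawn in its top face, 62 x 62 x 16 mm, 0.13 kg nominal. Origin: centre of its underside; x and y parallel to its edges, z up. A square has four equal ways to lie; all are right.
- yellow_tray: solid square yellow tray, the same as the blue one: 62 x 62 x 16 mm; origin at the centre of its underside, x and y parallel to its edges
- green_cover: solid square green cover plate with one round mark, 62 x 62 x 14 mm; origin at the centre of its underside, x and y parallel to its edges
- red_vial: bystander: small vial with red cap, 22 mm diameter, 51 mm high, origin at the centre of its underside; stands 9 to 15 mm beside one edge of the blue tray, too near for a finger
- black_vial: bystander: small vial with black cap, 22 mm diameter, 51 mm high, origin at the centre of its underside; stands 9 to 15 mm beside one edge of the yellow tray
- white_knob: bystander: pale ribbed knob, 24 mm diameter, 16 mm high, origin at the centre of its underside; lies 9 to 15 mm beside one edge of the green cover
There are look-alikes about, which are no part of the job. There is more than one size of the blue_tray; the job needs the middle-sized.

How it is judged:
By the outcome, as a careful person would: the job done as asked, in the order asked, and still so for the second after the job is handed in, with the robot touching nothing.
It also fails if it takes over 72 s, if anything falls off the work surface, if the arm or the gripper's body presses on something with over 40 N, if the wrist force passes 120 N, or if a joint passes its speed limit or range.

ROBOT

A 6-joint arm with a two-finger parallel gripper is mounted at the origin on a cart in front of the work surface, level with it; the furniture and walls round the work are solid. World frame = base frame: x ahead of the robot, y to its left, z up, the work surface at z = 0. Lengths are in m, angles in rad, forces in N, time in s.
With the tool pointing down it reaches from about 0.275 to 0.85 m from the base axis. Payload 19 kg.
Tool frame: the origin (TCP) lies on the centre line of the jaws, within the pads' length; the fingertips stand 14 mm ahead of it and the grasp point (between the pads) lies 5 mm behind it (tip_reach is the distance from the TCP to the fingertips, in m); z points along the fingers, y is the line along which they close (so a half turn about z gives the same grasp; the last joint's range is limited). The gripper opens to 85 mm and grips with 20 to 120 N. Pads are 22 mm wide; open, the fingers measure 114 mm over their backs; the gripper's body (76 mm by 85 mm) begins 54 mm behind the grasp point. The pads swing forward as they close: fully open they stand 13 mm farther back than shut.
Start: joints at [1.125, 0.15, 1.437, -0, 1.554, -0.134], TCP at [0.176, 0.547, 0.245] pointing down, gripper open.
Joint ranges: [-2.8, 2.8], [-0.68, 2.1], [0.12, 2.68], [-1.39, 4.53], [0.16, 2.79], [-2.81, 2.81]. Speed limits (rad/s): [1.89, 1.89, 2.22, 3.01, 3.01, 3.01].

INTERFACE

Orientations are given as a unit quaternion [w, x, y, z].
In Python, from workcell import * gives the robot as it stands. The module is installed in compiled form; this text tells all that it offers.
- The arm moves only by the tool step_arm, never from a script. Its argument "commands" is a list of rows, each an object with "twist": the turn, a rotation vector about the world's x, y, z in degrees, a list of three; "slide": the shift along the world's x, y, z in m, a list of three; "gripper": the finger opening in m, from 0 to 0.0854. In form: [{"twist": [rx, ry, rz], "slide": [x, y, z], "gripper": gripper}, ...]. A call has exactly 8 rows; each row is the pose to reach, as a shift and turn from the pose commanded when the call began; what a row does not reach only later rows make up. A row lasts 1/12 s, in which the tool goes at most 41.7 mm and 7.16 degrees, less where a joint would pass 70% of its speed; a pose out of reach is approached as far as the arm can. A call with a gripper value outside its range is refused whole. The fingers move at their own pace and stop on an object; "newtons" is the grip in N (left out, the last holds). Time passes only in rows, so rows that repeat a pose let the fingers close, or fill a call up. It gives the time, the measured TCP pose, the force, the opening and the grip force at its end, in the units of the state.
- observe(): the state, without advancing time (a new reading comes with each control period).
- read_camera(name): name is "scene" or "top"; returns a dict with "frame" (420x560x3 uint8, red, green, blue), "vfov" (degrees; the focal length in pixels is half the picture's height over the tangent of half this angle, whatever the lens; pixels are square), "cx", "cy" (the principal point, pixels), "R" (3x3) and "t" (3): a world point X has camera coordinates R X + t. Camera axes: x right, y down, z forward; pixel columns grow to the right and rows downward; lengths in m; the calibration is good to about 2 mm. A picture is of the moment at which its call begins. There is no depth.
- job_done(): hands the job in; it is judged then, once.
The state is a dict: "clock": time; "joint_positions": joint angles; "joint_velocities": joint speeds; "effort": joint torques, N m; "tcp_pos": TCP position; "tool_rot": TCP orientation; "wrist_force": force on the tool from outside, world axes, zero at the start; "ft_torque": the same for the moment, N m; "width": finger opening in m; "gripper_force": force on a finger pad.
Only numpy, scipy, OpenCV 4.12 (cv2) and the standard library are available. Lean on these libraries where they do the work, as an engineer would, in place of code of your own. Each camera call takes 0.05 s, during which the arm holds its last target. There are 200 camera calls.

## Working session

There is one attempt and no reset: what is moved stays moved. The work goes in short steps, Python scripts to look and compute and a tool call to move; the robot and the scene stay as the last step left them, time stands still between calls to the robot, and variables do not carry over. Pictures are saved under pics/ and viewed, at most 10 in all, crops included, and the job is handed in when it is done.

Besides the shell and the picture viewer there is one more tool, called after "Call:" in YAML: its name, and indented under it one key for each argument. step_arm: Moves the arm, as the interface text tells. Its arguments: {"type":"object","properties":{"commands":{"type":"array","items":{"type":"object","properties":{"twist":{"type":"array","items":{"type":"number"}},"slide":{"type":"array","items":{"type":"number"}},"gripper":{"type":"number"}}}},"newtons":{"type":"number"}},"required":["commands"]}

```bash
mkdir -p pics
cat > h.py <<'E'
from workcell import *
import numpy as np, cv2
def shot(n,f):
    c=read_camera(n); cv2.imwrite(f'pics/{f}.png',c['frame'][:,:,::-1]); np.savez(f'pics/{f}.npz',**{k:c[k] for k in ('frame','vfov','cx','cy','R','t')}); return c
def load(f): return np.load(f'pics/{f}.npz')
def K(c):
    fl=c['frame'].shape[0]/2/np.tan(np.radians(float(c['vfov']))/2); return fl
def ray(c,u,v,z):
    "world point on plane z seen at pixel u,v"
    f=K(c); d=c['R'].T@np.array([(u-c['cx'])/f,(v-c['cy'])/f,1]); o=-c['R'].T@c['t']
    return o+d*(z-o[2])/d[2]
def proj(c,X):
    f=K(c); p=c['R']@np.array(X)+c['t']; return p[:2]/p[2]*f+np.array([c['cx'],c['cy']])
E
python3 - <<'E'
from h import *
for n in('scene','top'):
    c=shot(n,n+'0'); print(n,c['vfov'],c['cx'],c['cy'],-c['R'].T@c['t'],c['R'][2])
    cv2.imwrite(f'pics/{n}0b.png',cv2.resize(c['frame'][:,:,::-1],(800,600),interpolation=cv2.INTER_CUBIC))
print(observe())
E
```

```text
scene 46.129795509217686 276.952467814058 217.39103730348054 [-0.24151296 -0.84806171  0.49880218] [ 0.70404947  0.60736756 -0.3679932 ]
top 42.034151082646375 273.52083238772946 216.09588757533137 [ 0.37437963 -0.19427447  1.35819871] [ 0.08652956  0.0076503  -0.99621991]
{'clock': 0.1, 'joint_positions': array([ 1.12501586e+00,  1.50924026e-01,  1.43789794e+00, -4.42034818e-06,
        1.55379513e+00, -1.33979889e-01]), 'joint_velocities': array([-5.13347958e-04,  1.31344640e-04, -2.34128491e-03, -1.94899392e-03,
        5.64584687e-04,  6.58111591e-05]), 'effort': array([ 4.35151916e-03, -7.14368391e+01, -5.71797574e+01, -4.98261170e-05,
        7.06196210e-03, -6.18512217e-05]), 'tcp_pos': array([0.17632367, 0.54710495, 0.244777  ]), 'tool_rot': array([-1.44294648e-04,  1.55269471e-01,  9.87872021e-01, -4.91483062e-04]), 'wrist_force': array([-0.4161322 , -0.40243741, -0.16123615]), 'ft_torque': array([ 0.03913653, -0.00827543,  0.03559376]), 'gripper_force': 0.0, 'width': 0.08550392085093088}
```

View pics/top0b.png

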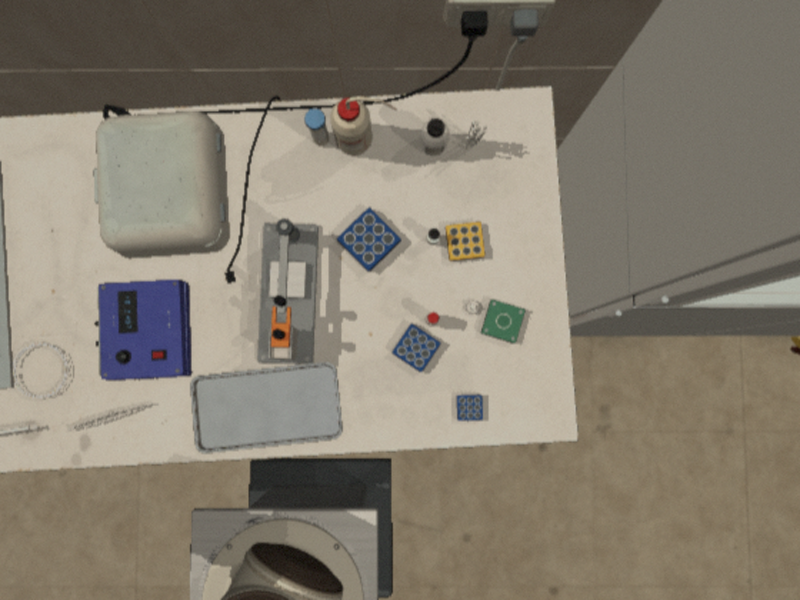

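View pics/scene0b.png

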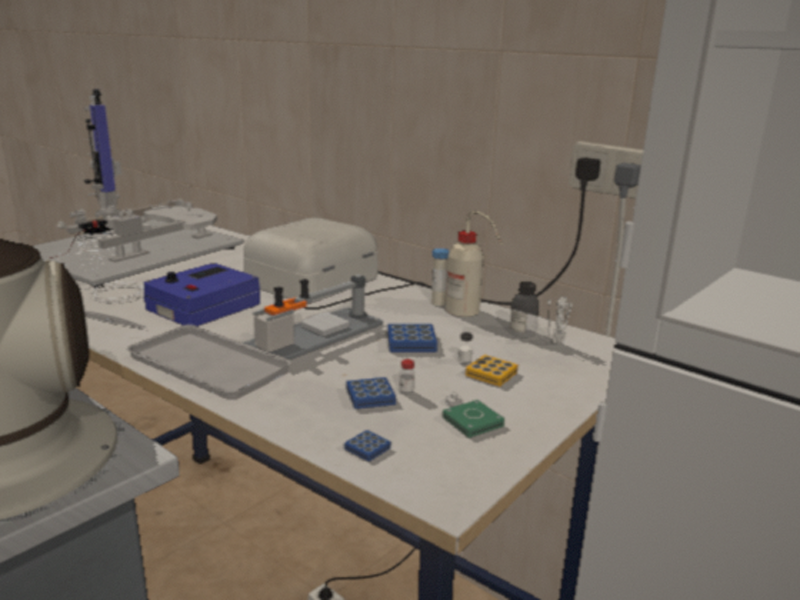

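The top view shows the stand at (290,290), with its catch towards the robot and its hinge at (285,228). The middle-sized blue tray is at (417,347) beside the red vial. The yellow tray is at (466,241) and the green cover at (503,320). The large (370,239) and small (470,407) blue trays are decoys. I'll enlarge both areas.

Run:
```python
from h import *
c=load('top0'); f=c['frame'][:,:,::-1]
# crop stand: cols170-240 rows 145-265 (x5) ; pieces cols 265-375 rows 150-265 (x... )
a=cv2.resize(f[148:258,176:236],None,fx=5,fy=5,interpolation=cv2.INTER_CUBIC)
b=cv2.resize(f[148:268,268:376],None,fx=4.5,fy=4.5,interpolation=cv2.INTER_CUBIC)
o=np.zeros((560,800,3),np.uint8); o[:a.shape[0],:a.shape[1]]=a; o[:b.shape[0],310:310+b.shape[1]]=b
cv2.imwrite('pics/crop_top.png',o)
s=load('scene0'); g=s['frame'][:,:,::-1]
cv2.imwrite('pics/crop_sc.png',cv2.resize(g[185:325,165:365],None,fx=4,fy=4,interpolation=cv2.INTER_CUBIC))
hsv=cv2.cvtColor(c['frame'],cv2.COLOR_RGB2HSV)
for n,lo,hi in(('blue',(100,90,40),(125,255,255)),('yellow',(15,110,100),(32,255,255)),('green',(60,70,40),(95,255,255))):
    m=cv2.inRange(hsv,lo,hi); m=cv2.morphologyEx(m,cv2.MORPH_CLOSE,np.ones((5,5)))
    for k in cv2.findContours(m,cv2.RETR_EXTERNAL,cv2.CHAIN_APPROX_NONE)[0]:
        if cv2.contourArea(k)<150 : continue
        r=cv2.minAreaRect(k)
        if r[0][0]<220: continue
        B=cv2.boxPoints(r); z=.014 if n=='green' else .016
        P=np.array([ray(c,u,v,z)[:2] for u,v in B])
        print(n,np.round(B).tolist(),'ctr',P.mean(0).round(4),'sides',np.linalg.norm(P-np.roll(P,1,0),axis=1).round(4),'ang',np.degrees(np.arctan2(*(P[1]-P[0])[::-1])).round(1)%90)
```

```text
blue [[320.0, 277.0], [337.0, 277.0], [337.0, 293.0], [320.0, 293.0]] ctr [ 0.322  -0.3174] sides [0.0387 0.0414 0.0387 0.0413] ang 89.8
blue [[274.0, 246.0], [288.0, 226.0], [308.0, 240.0], [295.0, 260.0]] ctr [ 0.4244 -0.2269] sides [0.059  0.0586 0.0592 0.0585] ang 56.1
blue [[236.0, 167.0], [258.0, 145.0], [280.0, 167.0], [258.0, 189.0]] ctr [ 0.6137 -0.1458] sides [0.0778 0.0778 0.0781 0.0775] ang 45.3
yellow [[311.0, 158.0], [336.0, 155.0], [339.0, 179.0], [314.0, 182.0]] ctr [ 0.6092 -0.3128] sides [0.062  0.0628 0.062  0.0625] ang 6.5
green [[337.0, 232.0], [344.0, 210.0], [367.0, 217.0], [360.0, 239.0]] ctr [ 0.4697 -0.3767] sides [0.0593 0.0586 0.0595 0.0585] ang 72.6
```

View pics/crop_top.png

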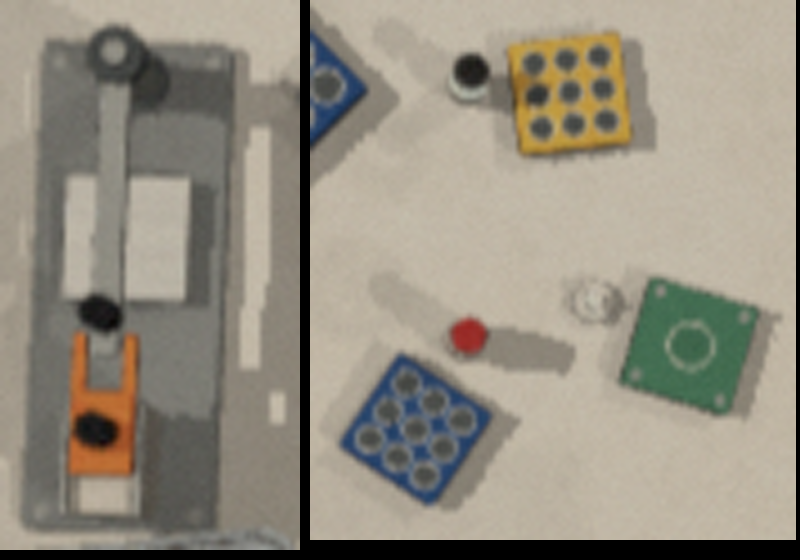

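View pics/crop_sc.png

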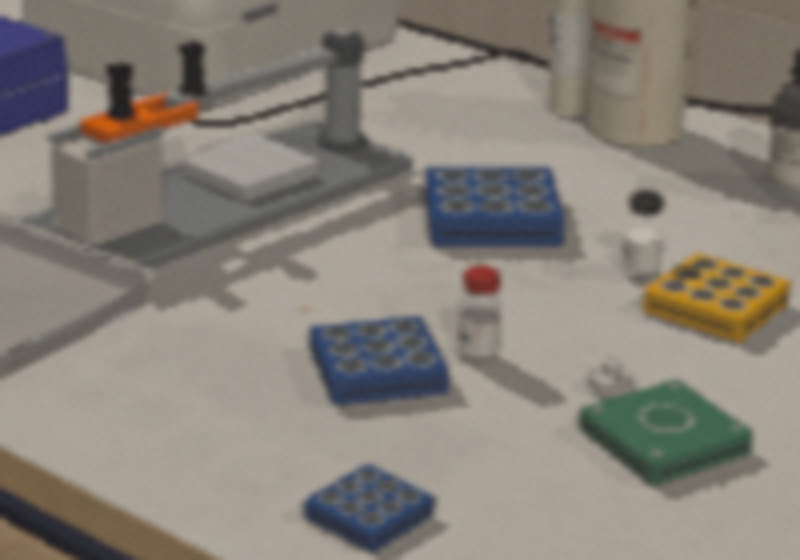

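```bash
cat >> h.py <<'E'
from scipy.optimize import minimize, least_squares
RNG={'blue':((98,70,25),(128,255,255)),'yellow':((12,90,50),(35,255,255)),'green':((55,60,25),(98,255,255))}
def sil(c,p,s,z0,h,S=4):
    x,y,a=p; r=np.radians(a); R=np.array([[np.cos(r),-np.sin(r)],[np.sin(r),np.cos(r)]])
    P=[proj(c,[*(R@np.array([i,j])*s/2+[x,y]),z]) for i in(-1,1) for j in(-1,1) for z in(z0,z0+h)]
    return cv2.convexHull(np.array(P,np.float32))[:,0]
def fit(c,col,p0,s=.062,z0=0.,h=.016,W=30):
    u,v=proj(c,[*p0[:2],z0+h]).astype(int); hs=cv2.cvtColor(c['frame'],cv2.COLOR_RGB2HSV)
    m=cv2.inRange(hs,*RNG[col]); m=cv2.morphologyEx(m,cv2.MORPH_CLOSE,np.ones((3,3),np.uint8))
    n,L=cv2.connectedComponents(m); win=L[v-6:v+7,u-6:u+7]; l=np.bincount(win[win>0]).argmax()
    ks=cv2.findContours((L==l).astype(np.uint8),cv2.RETR_EXTERNAL,cv2.CHAIN_APPROX_NONE)[0]; m=np.zeros_like(m); cv2.drawContours(m,ks,-1,255,-1)
    m=m[v-W:v+W,u-W:u+W]/255.
    S=8
    def cost(q):
        H=(sil(c,q*[1e-3,1e-3,1],s,z0,h)-[u-W,v-W]+.5)*S-.5
        I=np.zeros((2*W*S,2*W*S),np.uint8); cv2.fillConvexPoly(I,np.round(H*16).astype(int),255,shift=4)
        return ((cv2.resize(I,(2*W,2*W),interpolation=cv2.INTER_AREA)/255.-m)**2).sum()
    q0=np.array([p0[0]*1e3,p0[1]*1e3,p0[2]])
    best=min((minimize(cost,q0+d,method='Nelder-Mead',options=dict(initial_simplex=q0+d+np.array([[0,0,0],[4,0,0],[0,4,0],[0,0,5]]))) for d in([0,0,0],[2,-2,3],[-2,2,-3])),key=lambda r:r.fun)
    return best.x*[1e-3,1e-3,1],best.fun,m.sum()
E
python3 - <<'E'
from h import *
T,S=load('top0'),load('scene0')
for col,p,h in(('blue',(.4244,-.2269,56),.016),('yellow',(.6092,-.3128,6.5),.016),('green',(.4697,-.3767,72.6),.014)):
    for n,c in(('top',T),('scene',S)):
        x,f,a=fit(c,col,p,h=h); print(col,n,x.round(4),round(f,1),a)
# stand
tp=lambda u,v:(176+(u+.5)/5-.5,148+(v+.5)/5-.5)
sp=lambda u,v:(165+(u+.5)/4-.5,185+(v+.5)/4-.5)
seat=[(.031,.031),(.031,-.031),(-.031,.031),(-.031,-.031)]
obs=[(T,tp(*k),(*s,.022)) for k,s in zip([(68,177),(192,178),(62,298),(187,300)],seat)]
obs+=[(T,tp(115,53),(.08,0,.085))]
obsS=[(S,sp(*k),(*s,.022)) for k,s in zip([(243,132),(318,163),(187,163),(250,193)],seat)]+[(S,sp(343,38),(.08,0,.09))]
def res(q,O):
    c,s=np.cos(q[2]),np.sin(q[2])
    return np.concatenate([proj(C,[q[0]+c*X[0]-s*X[1],q[1]+s*X[0]+c*X[1],X[2]])-k for C,k,X in O])
for O in(obs,obsS,obs+obsS):
    r=least_squares(res,[.55,0,0],args=(O,)); print(r.x.round(4),np.degrees(r.x[2]).round(2),r.fun.round(1))
# knobs
print('bar h',ray(T,*tp(103,306),.108),'catch',ray(T,*tp(97,424),.108),ray(S,*sp(191,43),.108),ray(S,*sp(119,66),.108))
E
```

```text
blue top [ 0.4246 -0.2263 56.1344] 613.8 15.0
blue scene [ 0.4299 -0.2235 50.2667] 284.2 354.0
yellow top [ 0.6105 -0.313   6.7015] 16.7 634.0
yellow scene [ 0.6149 -0.3109  6.9124] 24.5 542.0
green top [ 0.4703 -0.3773 71.6466] 73.3 572.0
green scene [ 0.4768 -0.3752 61.7568] 201.0 552.0
[ 0.5428 -0.0056 -0.0277] -1.59 [-0.2 -0.5  0.  -0.2  0.   0.2  0.2  0.4 -0.1  0.1]
[ 0.5412 -0.0092  0.0155] 0.89 [ 2.2  1.4  0.7  0.  -1.7  0.3 -0.1 -0.4 -1.  -1.6]
[ 0.5429 -0.0064 -0.0125] -0.72 [-0.1 -0.4  0.2 -0.4  0.6  0.4  0.7  0.2 -0.2  0.   2.3  1.   0.4 -0.3
 -1.9 -0.3 -0.9 -0.9 -0.7 -1.8]
bar h [ 0.500509   -0.00678832  0.108     ] catch [ 0.44614383 -0.00452771  0.108     ] [0.50461351 0.00236311 0.108     ] [0.44794358 0.00110663 0.108     ]
```

```bash
sed -i 's/np.ones((3,3),np.uint8)); *$/np.ones((5,5),np.uint8))/; s/m=cv2.morphologyEx(m,cv2.MORPH_CLOSE,np.ones((3,3),np.uint8))/m=cv2.morphologyEx(m,cv2.MORPH_CLOSE,np.ones((5,5),np.uint8))/; s/W=30)/W=36)/' h.py
python3 - <<'E'
from h import *
T,S=load('top0'),load('scene0'); W=36
out=[]
for col,p,h in(('blue',(.4244,-.2269,56),.016),('yellow',(.6092,-.3128,6.5),.016),('green',(.4697,-.3767,72.6),.014)):
    for n,c in(('top',T),('scene',S)):
        x,f,a=fit(c,col,p,h=h); print(col,n,x.round(4),round(f,1),a)
        u,v=proj(c,[*p[:2],h]).astype(int); im=c['frame'][v-W:v+W,u-W:u+W,::-1]
        im=cv2.resize(im,None,fx=3.6,fy=3.6,interpolation=cv2.INTER_NEAREST)
        H=(sil(c,x,.062,0,h)-[u-W,v-W]+.5)*3.6
        cv2.polylines(im,[np.round(H).astype(int)],True,(255,0,255),1); out.append(im)
cv2.imwrite('pics/fit.png',np.vstack([np.hstack(out[0::2]),np.hstack(out[1::2])]))
E
```

```text
blue top [ 0.4245 -0.2267 55.7438] 31.5 599.0
blue scene [ 0.4299 -0.2235 50.2667] 151.2 487.0
yellow top [ 0.6105 -0.313   6.7015] 16.7 634.0
yellow scene [ 0.6149 -0.3109  6.9124] 24.5 542.0
green top [ 0.4703 -0.3773 71.6466] 64.3 581.0
green scene [ 0.4768 -0.3752 61.7568] 193.0 560.0
```

View pics/fit.png

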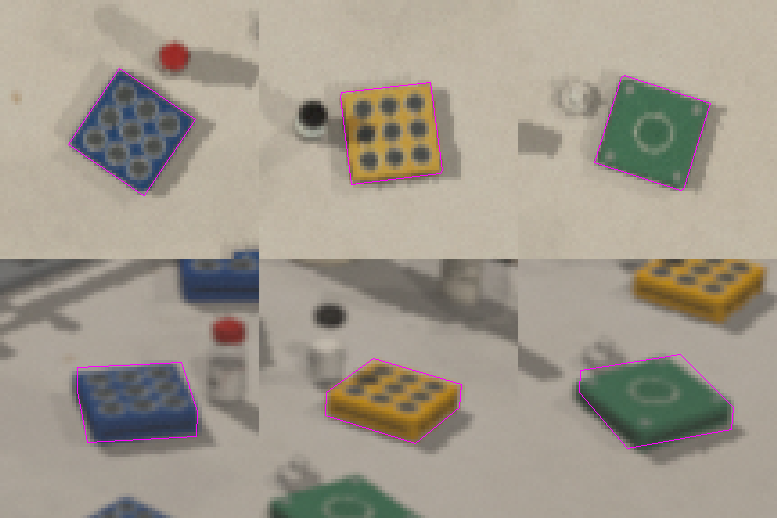

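The catch and bar geometry is clear from the top camera: catch grip at about (0.446, -0.0045), bar grip at about (0.500, -0.0055), stand yaw about -1.6°. Next I go above the catch grip with the jaw axis along the stand's y.

Call:
step_arm:
  commands:
    - {"twist": [0,0,2],"slide": [0.017,-0.035,0],"gripper": 0.04}
    - {"twist": [0,0,4],"slide": [0.034,-0.07,0],"gripper": 0.04}
    - {"twist": [0,0,6],"slide": [0.051,-0.105,0],"gripper": 0.04}
    - {"twist": [0,0,8],"slide": [0.068,-0.14,0],"gripper": 0.04}
    - {"twist": [0,0,10],"slide": [0.085,-0.175,0],"gripper": 0.04}
    - {"twist": [0,0,12],"slide": [0.102,-0.21,0],"gripper": 0.04}
    - {"twist": [0,0,14],"slide": [0.119,-0.245,0],"gripper": 0.04}
    - {"twist": [0,0,16.3],"slide": [0.136,-0.28,0],"gripper": 0.04}
  newtons: 30

```text
clock: 0.77
tcp_pos: [0.3125, 0.2655, 0.2452]
tool_rot: [0.0, 0.013, 1.0, -0.0]
wrist_force: [1.0, 0.3, -0.2]
width: 0.0399
gripper_force: 0.0
```

Call:
step_arm:
  commands:
    - {"twist": [0,0,0],"slide": [0.017,-0.034,-0.01],"gripper": 0.04}
    - {"twist": [0,0,0],"slide": [0.034,-0.068,-0.02],"gripper": 0.04}
    - {"twist": [0,0,0],"slide": [0.051,-0.102,-0.03],"gripper": 0.04}
    - {"twist": [0,0,0],"slide": [0.068,-0.136,-0.04],"gripper": 0.04}
    - {"twist": [0,0,0],"slide": [0.085,-0.17,-0.05],"gripper": 0.04}
    - {"twist": [0,0,0],"slide": [0.102,-0.204,-0.06],"gripper": 0.04}
    - {"twist": [0,0,0],"slide": [0.119,-0.238,-0.07],"gripper": 0.04}
    - {"twist": [0,0,0],"slide": [0.134,-0.2715,-0.085],"gripper": 0.04}

```text
clock: 1.43
tcp_pos: [0.4472, -0.0064, 0.1604]
tool_rot: [0.001, 0.014, 1.0, -0.0]
wrist_force: [1.1, 0.7, 0.9]
width: 0.0401
gripper_force: 0.0
```

Call:
step_arm:
  commands:
    - {"twist": [0,0,0],"slide": [0,0.001,-0.02],"gripper": 0.04}
    - {"twist": [0,0,0],"slide": [0,0.001,-0.04],"gripper": 0.04}
    - {"twist": [0,0,0],"slide": [0,0.001,-0.055],"gripper": 0.04}
    - {"twist": [0,0,0],"slide": [0,0.001,-0.061],"gripper": 0.04}
    - {"twist": [0,0,0],"slide": [0,0.001,-0.061],"gripper": 0.03}
    - {"twist": [0,0,0],"slide": [0,0.001,-0.061],"gripper": 0.02}
    - {"twist": [0,0,0],"slide": [0,0.001,-0.061],"gripper": 0.005}
    - {"twist": [0,0,0],"slide": [0,0.001,-0.061],"gripper": 0.005}

```text
clock: 2.1
tcp_pos: [0.4467, -0.0023, 0.1002]
tool_rot: [0.001, 0.013, 1.0, 0.001]
wrist_force: [1.4, 9.7, -3.2]
width: 0.015
gripper_force: 29.2
```

Run:
```python
from h import *
o=observe(); print({k:np.round(o[k],4) for k in('clock','tcp_pos','tool_rot','wrist_force','ft_torque','width','gripper_force')})
c=shot('top','t1'); s=shot('scene','s1')
a=cv2.resize(c['frame'][140:260,160:260,::-1],None,fx=4,fy=4,interpolation=cv2.INTER_CUBIC)
b=cv2.resize(s['frame'][160:280,150:250,::-1],None,fx=4,fy=4,interpolation=cv2.INTER_CUBIC)
cv2.imwrite('pics/v1.png',np.hstack([a,b]))
```

```text
{'clock': np.float64(2.1), 'tcp_pos': array([ 0.4467, -0.0023,  0.1002]), 'tool_rot': array([6.000e-04, 1.340e-02, 9.999e-01, 7.000e-04]), 'wrist_force': array([ 1.436 ,  9.6807, -3.2087]), 'ft_torque': array([ 1.4566, -0.0741,  0.0123]), 'width': np.float64(0.015), 'gripper_force': np.float64(29.2328)}
```

View pics/v1.png

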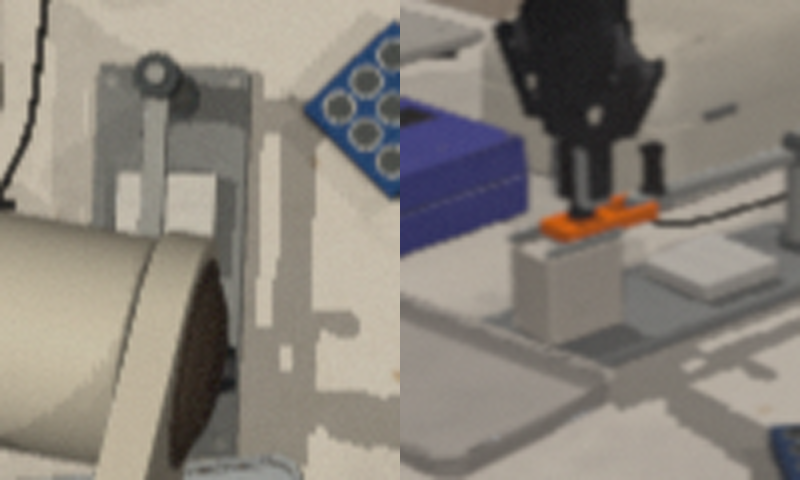

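The jaws hold the catch grip: width 15 mm, and the scene view shows the fingers around the black knob above the orange slide. Contact puts the knob at y about -0.002, so the top camera is biased about -2 mm in y. I'll pull back along stand -x.

Call:
step_arm:
  commands:
    - {"twist": [0,0,0],"slide": [-0.003,0.001,0],"gripper": 0.005}
    - {"twist": [0,0,0],"slide": [-0.006,0.0015,0],"gripper": 0.005}
    - {"twist": [0,0,0],"slide": [-0.01,0.0015,0],"gripper": 0.005}
    - {"twist": [0,0,0],"slide": [-0.014,0.0015,0],"gripper": 0.005}
    - {"twist": [0,0,0],"slide": [-0.018,0.002,0],"gripper": 0.005}
    - {"twist": [0,0,0],"slide": [-0.021,0.002,0],"gripper": 0.005}
    - {"twist": [0,0,0],"slide": [-0.023,0.002,0],"gripper": 0.005}
    - {"twist": [0,0,0],"slide": [-0.024,0.002,0],"gripper": 0.005}

```text
clock: 2.87
tcp_pos: [0.4234, -0.0013, 0.1]
tool_rot: [0.002, 0.014, 1.0, -0.0]
wrist_force: [18.9, 3.2, -6.8]
width: 0.0149
gripper_force: 29.3
```

Call:
step_arm:
  commands:
    - {"twist": [0,0,0],"slide": [0.001,0,0],"gripper": 0.04}
    - {"twist": [0,0,0],"slide": [0.001,0,0],"gripper": 0.04}
    - {"twist": [0,0,0],"slide": [0.001,0,0.025],"gripper": 0.04}
    - {"twist": [0,0,0],"slide": [0.001,0,0.045],"gripper": 0.04}
    - {"twist": [0,0,0],"slide": [0.025,-0.001,0.045],"gripper": 0.04}
    - {"twist": [0,0,0],"slide": [0.055,-0.002,0.045],"gripper": 0.04}
    - {"twist": [0,0,0],"slide": [0.079,-0.002,0.045],"gripper": 0.04}
    - {"twist": [0,0,0],"slide": [0.079,-0.002,0.045],"gripper": 0.04}

```text
clock: 3.53
tcp_pos: [0.5041, -0.0036, 0.1439]
tool_rot: [0.0, 0.014, 1.0, -0.0]
wrist_force: [0.2, -0.3, -0.3]
width: 0.04
gripper_force: 0.0
```

Call:
step_arm:
  commands:
    - {"twist": [0,0,0],"slide": [0,0,-0.02],"gripper": 0.04}
    - {"twist": [0,0,0],"slide": [0,0,-0.038],"gripper": 0.04}
    - {"twist": [0,0,0],"slide": [0,0,-0.045],"gripper": 0.04}
    - {"twist": [0,0,0],"slide": [0,0,-0.045],"gripper": 0.03}
    - {"twist": [0,0,0],"slide": [0,0,-0.045],"gripper": 0.02}
    - {"twist": [0,0,0],"slide": [0,0,-0.045],"gripper": 0.005}
    - {"twist": [0,0,0],"slide": [0,0,-0.045],"gripper": 0.005}
    - {"twist": [0,0,0],"slide": [0,0,-0.045],"gripper": 0.005}
  newtons: 20

```text
clock: 4.2
tcp_pos: [0.5015, -0.0036, 0.1001]
tool_rot: [0.0, 0.014, 1.0, -0.0]
wrist_force: [-3.4, -4.1, 1.3]
width: 0.0148
gripper_force: 19.8
```

Run:
```python
from h import *
o=observe(); print({k:np.round(o[k],4) for k in('clock','tcp_pos','tool_rot','wrist_force','ft_torque','width','gripper_force')})
# arc from handle to target, hinge = handle+0.125 along stand x
c=shot('top','t2'); s=shot('scene','s2')
y=np.radians(-1.6); p=o['tcp_pos'][:2]; p=np.array([.5015,p[1]]); hg=p+.125*np.array([np.cos(y),np.sin(y)])
for k in np.arange(0,1.76,.1):
    a=np.pi+y+k; print(round(k,2),(hg+.125*np.array([np.cos(a),np.sin(a)])-p).round(4))
```

```text
{'clock': np.float64(4.2), 'tcp_pos': array([ 0.5015, -0.0036,  0.1001]), 'tool_rot': array([ 3.000e-04,  1.370e-02,  9.999e-01, -4.000e-04]), 'wrist_force': array([-3.3758, -4.0989,  1.2545]), 'ft_torque': array([-0.7117,  0.5126, -0.0252]), 'width': np.float64(0.0148), 'gripper_force': np.float64(19.8133)}
0.0 [0. 0.]
0.1 [ 0.0003 -0.0125]
0.2 [ 0.0018 -0.0249]
0.3 [ 0.0045 -0.0371]
0.4 [ 0.0085 -0.0489]
0.5 [ 0.0136 -0.0603]
0.6 [ 0.0199 -0.0712]
0.7 [ 0.0271 -0.0813]
0.8 [ 0.0354 -0.0907]
0.9 [ 0.0445 -0.0992]
1.0 [ 0.0545 -0.1067]
1.1 [ 0.0652 -0.1133]
1.2 [ 0.0764 -0.1187]
1.3 [ 0.0882 -0.123 ]
1.4 [ 0.1003 -0.126 ]
1.5 [ 0.1126 -0.1279]
1.6 [ 0.1251 -0.1285]
1.7 [ 0.1376 -0.1278]
```

Call:
step_arm:
  commands:
    - {"twist": [0,0,0],"slide": [0.0003,-0.0125,0],"gripper": 0.005}
    - {"twist": [0,0,0],"slide": [0.0018,-0.0249,0],"gripper": 0.005}
    - {"twist": [0,0,0],"slide": [0.0045,-0.0371,0],"gripper": 0.005}
    - {"twist": [0,0,0],"slide": [0.0085,-0.0489,0],"gripper": 0.005}
    - {"twist": [0,0,0],"slide": [0.0136,-0.0603,0],"gripper": 0.005}
    - {"twist": [0,0,0],"slide": [0.0199,-0.0712,0],"gripper": 0.005}
    - {"twist": [0,0,0],"slide": [0.0271,-0.0813,0],"gripper": 0.005}
    - {"twist": [0,0,0],"slide": [0.0354,-0.0907,0],"gripper": 0.005}

```text
clock: 4.97
tcp_pos: [0.5376, -0.0955, 0.0995]
tool_rot: [0.0, 0.014, 1.0, -0.0]
wrist_force: [-2.3, 1.9, 5.3]
width: 0.0152
gripper_force: 21.0
```

Call:
step_arm:
  commands:
    - {"twist": [0,0,0],"slide": [0.0091,-0.0085,0],"gripper": 0.005}
    - {"twist": [0,0,0],"slide": [0.0191,-0.016,0],"gripper": 0.005}
    - {"twist": [0,0,0],"slide": [0.0298,-0.0226,0],"gripper": 0.005}
    - {"twist": [0,0,0],"slide": [0.041,-0.028,0],"gripper": 0.005}
    - {"twist": [0,0,0],"slide": [0.0528,-0.0323,0],"gripper": 0.005}
    - {"twist": [0,0,0],"slide": [0.0649,-0.0353,0],"gripper": 0.005}
    - {"twist": [0,0,0],"slide": [0.0772,-0.0372,0],"gripper": 0.005}
    - {"twist": [0,0,0],"slide": [0.0897,-0.0378,0],"gripper": 0.005}

```text
clock: 5.63
tcp_pos: [0.6274, -0.1332, 0.0991]
tool_rot: [-0.0, 0.014, 1.0, -0.0]
wrist_force: [-2.9, -0.0, 3.2]
width: 0.015
gripper_force: 20.1
```

Call:
step_arm:
  commands:
    - {"twist": [0,0,0],"slide": [0.0075,0,0],"gripper": 0.005}
    - {"twist": [0,0,0],"slide": [0.0075,0,0],"gripper": 0.005}
    - {"twist": [0,0,0],"slide": [0.0075,0,0],"gripper": 0.005}
    - {"twist": [0,0,0],"slide": [0.0075,0,0],"gripper": 0.04}
    - {"twist": [0,0,0],"slide": [0.0075,0,0],"gripper": 0.04}
    - {"twist": [0,0,0],"slide": [0.0075,0,0.02],"gripper": 0.04}
    - {"twist": [0,0,0],"slide": [0.0075,0,0.05],"gripper": 0.04}
    - {"twist": [0,0,0],"slide": [0.0075,0,0.09],"gripper": 0.04}

```text
clock: 6.3
tcp_pos: [0.6328, -0.1314, 0.1876]
tool_rot: [-0.002, 0.014, 1.0, 0.001]
wrist_force: [1.1, -1.0, -0.5]
width: 0.0401
gripper_force: 0.0
```

Call:
step_arm:
  commands:
    - {"twist": [0,0,-4],"slide": [-0.026,-0.012,0],"gripper": 0.085}
    - {"twist": [0,0,-8],"slide": [-0.052,-0.023,0],"gripper": 0.085}
    - {"twist": [0,0,-12],"slide": [-0.078,-0.035,0],"gripper": 0.085}
    - {"twist": [0,0,-16],"slide": [-0.104,-0.046,0],"gripper": 0.085}
    - {"twist": [0,0,-20],"slide": [-0.13,-0.058,-0.01],"gripper": 0.085}
    - {"twist": [0,0,-24],"slide": [-0.156,-0.07,-0.02],"gripper": 0.085}
    - {"twist": [0,0,-28],"slide": [-0.182,-0.082,-0.04],"gripper": 0.085}
    - {"twist": [0,0,-32.7],"slide": [-0.2077,-0.093,-0.06],"gripper": 0.085}

```text
clock: 6.97
tcp_pos: [0.4251, -0.2251, 0.129]
tool_rot: [0.001, 0.296, 0.955, -0.0]
wrist_force: [0.7, -0.9, -1.1]
width: 0.0848
gripper_force: 0.0
```

Run:
```python
from h import *
o=observe(); print({k:np.round(o[k],4) for k in('clock','tcp_pos','tool_rot','wrist_force')})
c=shot('top','t3'); s=shot('scene','s3'); print(observe()['tcp_pos'])
a=cv2.resize(c['frame'][145:260,165:285,::-1],None,fx=5,fy=5,interpolation=cv2.INTER_CUBIC)[:,:400]
b=cv2.resize(s['frame'][190:305,165:265,::-1],None,fx=4,fy=5,interpolation=cv2.INTER_CUBIC)
cv2.imwrite('pics/v3.png',np.hstack([a,b]))
```

```text
{'clock': np.float64(6.9667), 'tcp_pos': array([ 0.4251, -0.2251,  0.129 ]), 'tool_rot': array([ 7.000e-04,  2.961e-01,  9.552e-01, -2.000e-04]), 'wrist_force': array([ 0.7283, -0.9187, -1.1358])}
[ 0.42246856 -0.22481851  0.12643463]
```

View pics/v3.png

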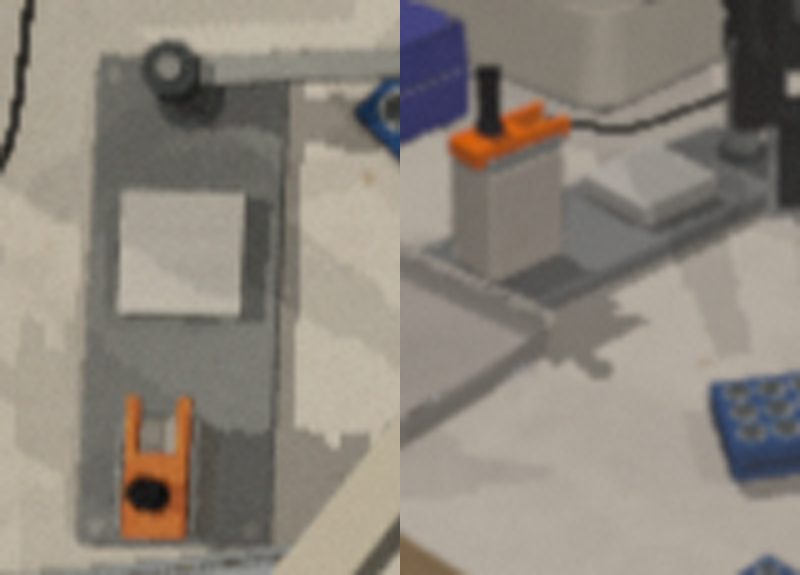

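The bar is open about 95° and the catch is withdrawn. The bare seat's corners in the crop are about (122,191), (246,193), (117,312) and (241,315). I'll descend on the blue tray while computing the seat pose.

Call:
step_arm:
  commands:
    - {"twist": [0,0,0],"slide": [0,0,-0.005],"gripper": 0.085}
    - {"twist": [0,0,0],"slide": [0,0,-0.025],"gripper": 0.085}
    - {"twist": [0,0,0],"slide": [0,0,-0.05],"gripper": 0.085}
    - {"twist": [0,0,0],"slide": [0,0,-0.075],"gripper": 0.085}
    - {"twist": [0,0,0],"slide": [0,0,-0.095],"gripper": 0.085}
    - {"twist": [0,0,0],"slide": [0,0,-0.108],"gripper": 0.085}
    - {"twist": [0,0,0],"slide": [0,0,-0.114],"gripper": 0.085}
    - {"twist": [0,0,0],"slide": [0,0,-0.117],"gripper": 0.085}

```text
clock: 7.73
tcp_pos: [0.4268, -0.2244, 0.0117]
tool_rot: [-0.0, 0.294, 0.956, 0.0]
wrist_force: [0.1, 0.3, 0.5]
width: 0.0854
gripper_force: 0.0
```

Run:
```python
from h import *
o=observe(); print({k:np.round(o[k],4) for k in('clock','tcp_pos','tool_rot','wrist_force')})
T=load('t3')
tp=lambda u,v:(165+(u+.5)/5-.5,145+(v+.5)/5-.5)
seat=[(.031,.031),(.031,-.031),(-.031,.031),(-.031,-.031)]
base=[(.1225,.048)]  # unused
obs=[(tp(*k),(*s,.022)) for k,s in zip([(122,191),(246,193),(117,312),(241,315)],seat)]
def res(q,O):
    c,s=np.cos(q[2]),np.sin(q[2])
    return np.concatenate([proj(T,[q[0]+c*X[0]-s*X[1],q[1]+s*X[0]+c*X[1],X[2]])-k for k,X in O])
for O in(obs,obs+[(tp(171,72),(.08,0,.085))]):
    r=least_squares(res,[.55,0,0],args=(O,)); print(r.x.round(4),np.degrees(r.x[2]).round(2),r.fun.round(2))
for e in([(100,60),(78,540)],[(288,85),(272,545)],[(122,191),(117,312)],[(246,193),(241,315)],[(126,398),(122,535)],[(191,400),(187,535)]):
    z=.01 if e[0][0] in(100,288) else .022 if e[0][1]<200 else .08
    a,b=[ray(T,*tp(*q),z)[:2] for q in e]; d=a-b; print(np.degrees(np.arctan2(d[1],d[0])).round(2),a.round(4),b.round(4))
# brightness-mask fit
g=cv2.cvtColor(T['frame'],cv2.COLOR_RGB2GRAY); u,v=proj(T,[.543,-.006,.022]).astype(int); w=g[v-18:v+19,u-18:u+19]
th,_=cv2.threshold(w,0,255,cv2.THRESH_OTSU); m=(w>th).astype(np.uint8); k=max(cv2.findContours(m,0,1)[0],key=cv2.contourArea); R=cv2.minAreaRect(k); M=cv2.moments(m[3:-3,3:-3]*1,True)
print(th,R,ray(T,u-18+R[0][0],v-18+R[0][1],.022))
```

```text
{'clock': np.float64(7.7333), 'tcp_pos': array([ 0.4268, -0.2244,  0.0117]), 'tool_rot': array([-3.000e-04,  2.940e-01,  9.558e-01,  1.000e-04]), 'wrist_force': array([0.0882, 0.3433, 0.4743])}
[ 0.543  -0.0052 -0.0284] -1.63 [-0.17 -0.44  0.09 -0.24 -0.14  0.33  0.22  0.34]
[ 0.5426 -0.0053 -0.0337] -1.93 [-0.06 -0.33  0.2  -0.   -0.16  0.42  0.2   0.57 -0.17 -0.64]
-1.97 [0.6418 0.0382] [0.402  0.0464]
-1.69 [ 0.6287 -0.0561] [ 0.3993 -0.0493]
-1.76 [0.5738 0.0245] [0.5137 0.0263]
-1.97 [ 0.5725 -0.0368] [ 0.512  -0.0347]
-1.09 [0.4671 0.0121] [0.4029 0.0133]
-1.23 [ 0.466  -0.0184] [ 0.4028 -0.0171]
133.0 ((17.5, 18.0), (24.0, 25.0), 90.0) [ 0.54332671 -0.00419186  0.022     ]
```

Call:
step_arm:
  commands:
    - {"twist": [0,0,0],"slide": [0,0,0],"gripper": 0.06}
    - {"twist": [0,0,0],"slide": [0,0,0],"gripper": 0.055}
    - {"twist": [0,0,0],"slide": [0,0,0],"gripper": 0.055}
    - {"twist": [0,0,0],"slide": [0,0,0],"gripper": 0.055}
    - {"twist": [0,0,0],"slide": [0,0,0.01],"gripper": 0.055}
    - {"twist": [0,0,0],"slide": [0,0,0.03],"gripper": 0.055}
    - {"twist": [0,0,0],"slide": [0,0,0.06],"gripper": 0.055}
    - {"twist": [0,0,0],"slide": [0,0,0.09],"gripper": 0.055}
  newtons: 40

```text
clock: 8.4
tcp_pos: [0.4259, -0.2245, 0.104]
tool_rot: [-0.0, 0.295, 0.956, 0.0]
wrist_force: [0.4, -0.5, -1.0]
width: 0.0612
gripper_force: 44.1
```

Call:
step_arm:
  commands:
    - {"twist": [0,0,3],"slide": [0.009,0.017,0.006],"gripper": 0.055}
    - {"twist": [0,0,7],"slide": [0.025,0.046,0.01],"gripper": 0.055}
    - {"twist": [0,0,12],"slide": [0.043,0.08,0.01],"gripper": 0.055}
    - {"twist": [0,0,17],"slide": [0.061,0.114,0.01],"gripper": 0.055}
    - {"twist": [0,0,22],"slide": [0.08,0.15,0.01],"gripper": 0.055}
    - {"twist": [0,0,27],"slide": [0.098,0.184,0.01],"gripper": 0.055}
    - {"twist": [0,0,31],"slide": [0.112,0.209,0.01],"gripper": 0.055}
    - {"twist": [0,0,32.6],"slide": [0.1183,0.2207,0],"gripper": 0.055}

```text
clock: 9.07
tcp_pos: [0.5467, -0.0011, 0.1048]
tool_rot: [0.002, 0.011, 1.0, -0.0]
wrist_force: [0.5, -0.2, -0.9]
width: 0.0605
gripper_force: 44.1
```

Call:
step_arm:
  commands:
    - {"twist": [0,0,0],"slide": [0,0,-0.005],"gripper": 0.055}
    - {"twist": [0,0,0],"slide": [0,0,-0.015],"gripper": 0.055}
    - {"twist": [0,0,0],"slide": [0,0,-0.03],"gripper": 0.055}
    - {"twist": [0,0,0],"slide": [0,0,-0.045],"gripper": 0.055}
    - {"twist": [0,0,0],"slide": [0,0,-0.056],"gripper": 0.055}
    - {"twist": [0,0,0],"slide": [0,0,-0.062],"gripper": 0.055}
    - {"twist": [0,0,0],"slide": [0,0,-0.062],"gripper": 0.055}
    - {"twist": [0,0,0],"slide": [0,0,-0.062],"gripper": 0.055}

```text
clock: 9.73
tcp_pos: [0.5446, -0.0045, 0.0405]
tool_rot: [-0.0, 0.015, 1.0, -0.0]
wrist_force: [0.3, -0.2, -1.9]
width: 0.0609
gripper_force: 44.1
```

Run:
```python
from h import *
s=shot('scene','s4'); t=shot('top','t4'); o=observe(); print({k:np.round(o[k],4) for k in('clock','tcp_pos','tool_rot','wrist_force')})
a=cv2.resize(s['frame'][185:285,165:265,::-1],None,fx=5.5,fy=5.5,interpolation=cv2.INTER_CUBIC)
cv2.imwrite('pics/v4.png',a)
```

```text
{'clock': np.float64(9.8333), 'tcp_pos': array([ 0.545 , -0.0044,  0.041 ]), 'tool_rot': array([ 5.000e-04,  1.470e-02,  9.999e-01, -1.000e-04]), 'wrist_force': array([-0.4234,  0.5787, -1.287 ])}
```

View pics/v4.png

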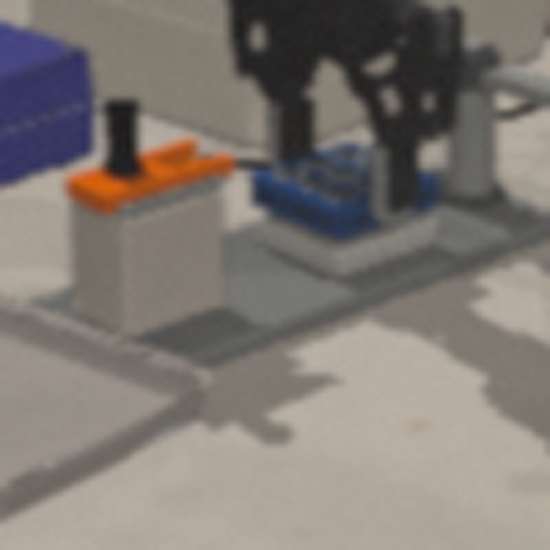

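Call:
step_arm:
  commands:
    - {"twist": [0,0,0],"slide": [0,0,-0.002],"gripper": 0.055}
    - {"twist": [0,0,0],"slide": [0,0,-0.004],"gripper": 0.055}
    - {"twist": [0,0,0],"slide": [0,0,-0.0055],"gripper": 0.055}
    - {"twist": [0,0,0],"slide": [0,0,-0.0065],"gripper": 0.055}
    - {"twist": [0,0,0],"slide": [0,0,-0.0065],"gripper": 0.055}
    - {"twist": [0,0,0],"slide": [0,0,-0.0065],"gripper": 0.065}
    - {"twist": [0,0,0],"slide": [0,0,-0.0065],"gripper": 0.075}
    - {"twist": [0,0,0],"slide": [0,0,-0.0065],"gripper": 0.085}

```text
clock: 10.5
tcp_pos: [0.5446, -0.0041, 0.0338]
tool_rot: [0.0, 0.014, 1.0, -0.0]
wrist_force: [-0.1, -0.8, -0.9]
width: 0.0843
gripper_force: 0.0
```

Call:
step_arm:
  commands:
    - {"twist": [0,0,0],"slide": [0,0,0.01],"gripper": 0.085}
    - {"twist": [0,0,0],"slide": [0,0,0.035],"gripper": 0.085}
    - {"twist": [0,0,0],"slide": [0,0,0.07],"gripper": 0.085}
    - {"twist": [0,0,-4],"slide": [0,-0.01,0.105],"gripper": 0.085}
    - {"twist": [0,0,-11],"slide": [0,-0.04,0.125],"gripper": 0.085}
    - {"twist": [0,0,-18],"slide": [0.01,-0.08,0.13],"gripper": 0.085}
    - {"twist": [0,0,-25],"slide": [0.018,-0.12,0.13],"gripper": 0.085}
    - {"twist": [0,0,-32],"slide": [0.026,-0.16,0.13],"gripper": 0.085}

```text
clock: 11.17
tcp_pos: [0.5709, -0.1658, 0.1655]
tool_rot: [0.001, 0.292, 0.956, -0.0]
wrist_force: [0.5, 0.3, -0.3]
width: 0.0852
gripper_force: 0.0
```

Call:
step_arm:
  commands:
    - {"twist": [0,0,-6],"slide": [0.008,-0.03,0],"gripper": 0.085}
    - {"twist": [0,0,-13],"slide": [0.016,-0.065,0],"gripper": 0.085}
    - {"twist": [0,0,-20],"slide": [0.024,-0.1,0],"gripper": 0.085}
    - {"twist": [0,0,-27],"slide": [0.034,-0.13,-0.01],"gripper": 0.085}
    - {"twist": [0,0,-34],"slide": [0.04,-0.146,-0.02],"gripper": 0.085}
    - {"twist": [0,0,-41],"slide": [0.0415,-0.147,-0.03],"gripper": 0.085}
    - {"twist": [0,0,-46],"slide": [0.0415,-0.147,-0.04],"gripper": 0.085}
    - {"twist": [0,0,-49.6],"slide": [0.0415,-0.147,-0.05],"gripper": 0.085}

```text
clock: 11.83
tcp_pos: [0.6121, -0.3115, 0.1136]
tool_rot: [-0.0, 0.666, 0.746, -0.0]
wrist_force: [0.6, 0.1, -0.4]
width: 0.0848
gripper_force: 0.0
```

Run:
```python
from h import *
t=shot('top','t5');s=shot('scene','s5'); o=observe(); print({k:np.round(o[k],4) for k in('clock','tcp_pos','tool_rot','wrist_force')})
for c in(t,s): print(fit(c,'blue',(.543,-.005,-1.7),z0=.022))
a=cv2.resize(t['frame'][150:240,175:255,::-1],(400,450),interpolation=cv2.INTER_CUBIC)
b=cv2.resize(s['frame'][205:280,195:262,::-1],(400,450),interpolation=cv2.INTER_CUBIC)
cv2.imwrite('pics/v5.png',np.hstack([a,b]))
```

```text
{'clock': np.float64(11.9333), 'tcp_pos': array([ 0.6115, -0.3108,  0.1125]), 'tool_rot': array([-1.300e-03,  6.649e-01,  7.469e-01, -2.000e-04]), 'wrist_force': array([-0.056 ,  0.4656,  0.4634])}
(array([ 0.54466693, -0.00363129, -0.94811099]), np.float64(28.80638216070742), np.float64(637.0))
(array([ 5.49932705e-01,  7.36217777e-04, -1.07725613e+01]), np.float64(90.03423298731256), np.float64(329.0))
```

View pics/v5.png

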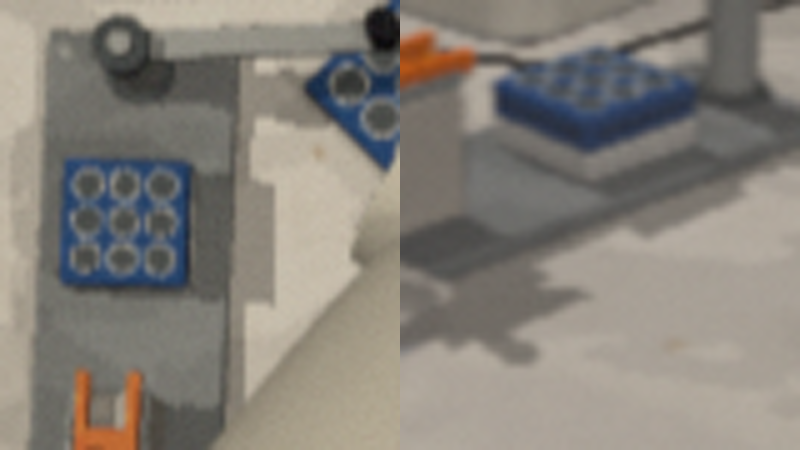

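The blue tray sits level on the seat, at about (125,222) in the left crop. The top-camera fit puts it 1–2 mm off the seat estimate in +x and +y. I'll measure both with the same silhouette method before correcting.

```bash
cat >> h.py <<'E'
def fitm(c,m,u,v,W,p0,s,z0,h):
    S=8
    def cost(q):
        H=(sil(c,q*[1e-3,1e-3,1],s,z0,h)-[u-W,v-W]+.5)*S-.5
        I=np.zeros((2*W*S,2*W*S),np.uint8); cv2.fillConvexPoly(I,np.round(H*16).astype(int),255,shift=4)
        return ((cv2.resize(I,(2*W,2*W),interpolation=cv2.INTER_AREA)/255.-m)**2).sum()
    q0=np.array([p0[0]*1e3,p0[1]*1e3,p0[2]])
    b=min((minimize(cost,q0+d,method='Nelder-Mead',options=dict(initial_simplex=q0+d+np.array([[0,0,0],[3,0,0],[0,3,0],[0,0,4]]))) for d in([0,0,0],[1,-1,2],[-1,1,-2])),key=lambda r:r.fun)
    return b.x.round(2),round(b.fun,2)
E
python3 - <<'E'
from h import *
W=18
def soft(g,lo,hi): return np.clip((g.astype(float)-lo)/(hi-lo),0,1)
T=load('t3'); u,v=proj(T,[.543,-.005,.022]).round().astype(int)
g=cv2.cvtColor(T['frame'],cv2.COLOR_RGB2GRAY)[v-W:v+W,u-W:u+W].astype(float)
hi=np.median(g[8:-8,8:-8]); lo=np.median(np.r_[g[:4].ravel(),g[-4:].ravel()]); print('seat lv',hi,lo)
for h in(.0005,.012): print('seat',h,fitm(T,soft(g,lo+.1*(hi-lo),hi-.1*(hi-lo)),u,v,W,(.543,-.005,-1.7),.062,.022-h,h))
T=load('t5'); u,v=proj(T,[.543,-.005,.038]).round().astype(int)
f=T['frame'][v-W:v+W,u-W:u+W].astype(float); B=f[:,:,2]-f[:,:,0]  # blue minus red
hi=np.percentile(B,85); lo=np.median(B[:3]); print('blue lv',hi,lo)
m=soft(B,lo+.15*(hi-lo),hi*.9); k=cv2.morphologyEx(m,cv2.MORPH_CLOSE,np.ones((7,7))); 
inner=cv2.erode((k>.8).astype(np.uint8),np.ones((5,5))); m=np.where(inner>0,1,m)
for h in(.0005,.016): print('blue',h,fitm(T,m,u,v,W,(.544,-.004,-1.7),.062,.038-h,h))
# same for table trays in t0
T=load('top0')
for col,p,h,f_ in(('yellow',(.6105,-.313,6.7),.016,lambda f:(f[:,:,0]-f[:,:,2])),('green',(.4703,-.3773,71.6),.014,lambda f:f[:,:,1]-f[:,:,0])):
    u,v=proj(T,[p[0],p[1],h]).round().astype(int); w=20
    f=T['frame'][v-w:v+w,u-w:u+w].astype(float); B=f_(f); hi=np.percentile(B,85) ; lo=np.median(np.r_[B[:3].ravel(),B[-3:].ravel()])
    m=soft(B,lo+.2*(hi-lo),lo+.8*(hi-lo)); k=cv2.morphologyEx(m,cv2.MORPH_CLOSE,np.ones((7,7))); inner=cv2.erode((k>.8).astype(np.uint8),np.ones((7,7))); m=np.where(inner>0,1,m)
    print(col,hi,lo,[fitm(T,m,u,v,w,p,.062,h-q,q) for q in(.0005,h)])
E
```

```text
seat lv 162.0 102.0
seat 0.0005 (array([543.01,  -4.33,  -2.19]), np.float64(21.79))
seat 0.012 (array([ 5.4399e+02, -4.6100e+00, -2.4000e-01]), np.float64(38.67))
blue lv 45.75 -8.0
blue 0.0005 (array([543.87,  -3.94,  -1.75]), np.float64(2.91))
blue 0.016 (array([544.66,  -3.28,  -1.48]), np.float64(15.36))
yellow 96.0 26.0 [(array([ 609.78, -312.76,    6.13]), np.float64(38.05)), (array([ 611.1 , -313.22,    5.81]), np.float64(51.99))]
green 40.0 -9.0 [(array([ 469.94, -376.9 ,   72.96]), np.float64(17.71)), (array([ 470.27, -377.49,   72.74]), np.float64(32.87))]
```

Fitted on the top faces alone, the blue tray matches the seat within about 1 mm and 0.5°, and the camera bias is near zero. No correction is needed. Next is the yellow tray.

Call:
step_arm:
  commands:
    - {"twist": [0,0,0],"slide": [-0.002,-0.0017,-0.005],"gripper": 0.085}
    - {"twist": [0,0,0],"slide": [-0.002,-0.0017,-0.02],"gripper": 0.085}
    - {"twist": [0,0,0],"slide": [-0.002,-0.0017,-0.04],"gripper": 0.085}
    - {"twist": [0,0,0],"slide": [-0.002,-0.0017,-0.06],"gripper": 0.085}
    - {"twist": [0,0,0],"slide": [-0.002,-0.0017,-0.08],"gripper": 0.085}
    - {"twist": [0,0,0],"slide": [-0.002,-0.0017,-0.092],"gripper": 0.085}
    - {"twist": [0,0,0],"slide": [-0.002,-0.0017,-0.099],"gripper": 0.085}
    - {"twist": [0,0,0],"slide": [-0.002,-0.0017,-0.1015],"gripper": 0.085}

```text
clock: 12.6
tcp_pos: [0.61, -0.3127, 0.0118]
tool_rot: [-0.0, 0.664, 0.748, -0.0]
wrist_force: [0.6, -0.7, -0.1]
width: 0.0851
gripper_force: 0.0
```

Call:
step_arm:
  commands:
    - {"twist": [0,0,0],"slide": [0,0,0],"gripper": 0.07}
    - {"twist": [0,0,0],"slide": [0,0,0],"gripper": 0.06}
    - {"twist": [0,0,0],"slide": [0,0,0],"gripper": 0.055}
    - {"twist": [0,0,0],"slide": [0,0,0],"gripper": 0.055}
    - {"twist": [0,0,0],"slide": [0,0,0.01],"gripper": 0.055}
    - {"twist": [0,0,0],"slide": [0,0,0.04],"gripper": 0.055}
    - {"twist": [0,0,0],"slide": [0,0,0.08],"gripper": 0.055}
    - {"twist": [0,0,0],"slide": [0,0,0.12],"gripper": 0.055}

```text
clock: 13.27
tcp_pos: [0.6096, -0.3124, 0.1341]
tool_rot: [-0.001, 0.664, 0.747, -0.0]
wrist_force: [0.4, -0.6, -0.5]
width: 0.0604
gripper_force: 44.1
```

Call:
step_arm:
  commands:
    - {"twist": [0,0,3],"slide": [-0.01,0.008,0.015],"gripper": 0.055}
    - {"twist": [0,0,8],"slide": [-0.022,0.022,0.03],"gripper": 0.055}
    - {"twist": [0,0,13],"slide": [-0.035,0.042,0.035],"gripper": 0.055}
    - {"twist": [0,0,18],"slide": [-0.045,0.066,0.035],"gripper": 0.055}
    - {"twist": [0,0,24],"slide": [-0.052,0.092,0.035],"gripper": 0.055}
    - {"twist": [0,0,30],"slide": [-0.058,0.12,0.035],"gripper": 0.055}
    - {"twist": [0,0,36],"slide": [-0.063,0.148,0.035],"gripper": 0.055}
    - {"twist": [0,0,42],"slide": [-0.0665,0.176,0.035],"gripper": 0.055}

```text
clock: 13.93
tcp_pos: [0.5429, -0.1356, 0.1684]
tool_rot: [0.0, 0.35, 0.937, -0.0]
wrist_force: [-0.6, 0.6, -0.8]
width: 0.061
gripper_force: 44.1
```

Call:
step_arm:
  commands:
    - {"twist": [0,0,6],"slide": [0,0.026,0],"gripper": 0.055}
    - {"twist": [0,0,12],"slide": [0,0.052,0],"gripper": 0.055}
    - {"twist": [0,0,18],"slide": [0,0.076,0],"gripper": 0.055}
    - {"twist": [0,0,24],"slide": [0,0.098,-0.005],"gripper": 0.055}
    - {"twist": [0,0,30],"slide": [0,0.116,-0.015],"gripper": 0.055}
    - {"twist": [0,0,35],"slide": [0,0.127,-0.03],"gripper": 0.055}
    - {"twist": [0,0,38.5],"slide": [0,0.132,-0.045],"gripper": 0.055}
    - {"twist": [0,0,39.4],"slide": [0,0.1327,-0.06],"gripper": 0.055}

```text
clock: 14.6
tcp_pos: [0.5437, -0.0029, 0.1078]
tool_rot: [0.001, 0.013, 1.0, -0.0]
wrist_force: [0.0, 1.1, -1.6]
width: 0.0608
gripper_force: 44.1
```

Call:
step_arm:
  commands:
    - {"twist": [0,0,0],"slide": [0,0,-0.01],"gripper": 0.055}
    - {"twist": [0,0,0],"slide": [0,0,-0.02],"gripper": 0.055}
    - {"twist": [0,0,0],"slide": [0,0,-0.03],"gripper": 0.055}
    - {"twist": [0,0,0],"slide": [0,0,-0.04],"gripper": 0.055}
    - {"twist": [0,0,0],"slide": [0,0,-0.046],"gripper": 0.055}
    - {"twist": [0,0,0],"slide": [0,0,-0.05],"gripper": 0.055}
    - {"twist": [0,0,0],"slide": [0,0,-0.05],"gripper": 0.055}
    - {"twist": [0,0,0],"slide": [0,0,-0.05],"gripper": 0.055}

```text
clock: 15.27
tcp_pos: [0.5437, -0.0041, 0.0574]
tool_rot: [0.0, 0.016, 1.0, -0.0]
wrist_force: [0.1, -0.5, -0.9]
width: 0.0608
gripper_force: 44.1
```

Call:
step_arm:
  commands:
    - {"twist": [0,0,0],"slide": [0,0,-0.002],"gripper": 0.055}
    - {"twist": [0,0,0],"slide": [0,0,-0.004],"gripper": 0.055}
    - {"twist": [0,0,0],"slide": [0,0,-0.006],"gripper": 0.055}
    - {"twist": [0,0,0],"slide": [0,0,-0.0073],"gripper": 0.055}
    - {"twist": [0,0,0],"slide": [0,0,-0.0073],"gripper": 0.055}
    - {"twist": [0,0,0],"slide": [0,0,-0.0073],"gripper": 0.065}
    - {"twist": [0,0,0],"slide": [0,0,-0.0073],"gripper": 0.075}
    - {"twist": [0,0,0],"slide": [0,0,-0.0073],"gripper": 0.085}

```text
clock: 15.93
tcp_pos: [0.5436, -0.004, 0.05]
tool_rot: [0.0, 0.016, 1.0, -0.0]
wrist_force: [0.0, 0.0, 0.4]
width: 0.0837
gripper_force: 0.0
```

Call:
step_arm:
  commands:
    - {"twist": [0,0,0],"slide": [0,0,0.01],"gripper": 0.085}
    - {"twist": [0,0,0],"slide": [0,0,0.035],"gripper": 0.085}
    - {"twist": [0,0,0],"slide": [0,0,0.07],"gripper": 0.085}
    - {"twist": [0,0,-5],"slide": [-0.005,-0.02,0.09],"gripper": 0.085}
    - {"twist": [0,0,-12],"slide": [-0.012,-0.055,0.1],"gripper": 0.085}
    - {"twist": [0,0,-19],"slide": [-0.02,-0.092,0.1],"gripper": 0.085}
    - {"twist": [0,0,-26],"slide": [-0.027,-0.13,0.1],"gripper": 0.085}
    - {"twist": [0,0,-33],"slide": [-0.034,-0.168,0.1],"gripper": 0.085}

```text
clock: 16.6
tcp_pos: [0.5091, -0.1736, 0.1511]
tool_rot: [0.001, 0.302, 0.953, -0.0]
wrist_force: [0.5, 0.0, 0.2]
width: 0.0849
gripper_force: 0.0
```

Call:
step_arm:
  commands:
    - {"twist": [0,0,-7],"slide": [-0.006,-0.032,0],"gripper": 0.085}
    - {"twist": [0,0,-14],"slide": [-0.012,-0.064,0],"gripper": 0.085}
    - {"twist": [0,0,-21],"slide": [-0.018,-0.096,0],"gripper": 0.085}
    - {"twist": [0,0,-28],"slide": [-0.024,-0.128,0],"gripper": 0.085}
    - {"twist": [0,0,-35],"slide": [-0.03,-0.158,0],"gripper": 0.085}
    - {"twist": [0,0,-42],"slide": [-0.035,-0.185,-0.01],"gripper": 0.085}
    - {"twist": [0,0,-49],"slide": [-0.038,-0.2,-0.025],"gripper": 0.085}
    - {"twist": [0,0,-56],"slide": [-0.0395,-0.2048,-0.04],"gripper": 0.085}

```text
clock: 17.27
tcp_pos: [0.4695, -0.3796, 0.1102]
tool_rot: [0.001, 0.715, 0.699, -0.0]
wrist_force: [0.8, -0.0, -0.8]
width: 0.0851
gripper_force: 0.0
```

```bash
cat >> h.py <<'E'
def soft(g,lo,hi): return np.clip((g.astype(float)-lo)/(hi-lo),0,1)
CH={'yellow':lambda f:f[:,:,0]-f[:,:,2],'green':lambda f:f[:,:,1]-f[:,:,0],'blue':lambda f:f[:,:,2]-f[:,:,0]}
def topfit(T,col,p,z,w=19):
    u,v=proj(T,[p[0],p[1],z]).round().astype(int)
    B=CH[col](T['frame'][v-w:v+w,u-w:u+w].astype(float)); hi=np.percentile(B,80); lo=np.median(np.r_[B[:3].ravel(),B[-3:].ravel()])
    m=soft(B,lo+.2*(hi-lo),lo+.8*(hi-lo)); k=cv2.morphologyEx(m,cv2.MORPH_CLOSE,np.ones((7,7))); inner=cv2.erode((k>.8).astype(np.uint8),np.ones((7,7))); m=np.where(inner>0,1,m)
    return fitm(T,m,u,v,w,p,.062,z-.0005,.0005)
E
python3 - <<'E'
from h import *
t=shot('top','t6');s=shot('scene','s6'); o=observe(); print({k:np.round(o[k],4) for k in('clock','tcp_pos','tool_rot','wrist_force')})
print('yellow',topfit(t,'yellow',(.5435,-.0042,-1.8),.054))
print('blue before',topfit(load('t5'),'blue',(.5435,-.0042,-1.8),.038),'green',topfit(load('top0'),'green',(.470,-.377,72.5),.014),topfit(load('t5'),'green',(.470,-.377,72.5),.014),topfit(load('top0'),'yellow',(.610,-.313,6.5),.016))
E
```

```text
{'clock': np.float64(17.3667), 'tcp_pos': array([ 0.4689, -0.3771,  0.1081]), 'tool_rot': array([-0.0018,  0.714 ,  0.7002, -0.    ]), 'wrist_force': array([ 0.2212,  0.7443, -0.694 ])}
yellow (array([542.91,  -4.09,  -1.33]), np.float64(11.85))
blue before (array([543.96,  -4.1 ,  -1.71]), np.float64(16.5)) green (array([ 469.74, -376.78,   72.62]), np.float64(17.09)) (array([ 469.86, -376.96,   72.87]), np.float64(15.27)) (array([ 609.91, -312.74,    6.24]), np.float64(30.73))
```

The yellow tray measures (0.5429, -0.0041), within about 1 mm of the blue tray and the seat. Next is the green cover.

Call:
step_arm:
  commands:
    - {"twist": [0,0,-6],"slide": [0,0,-0.005],"gripper": 0.085}
    - {"twist": [0,0,-12],"slide": [0,0,-0.015],"gripper": 0.085}
    - {"twist": [0,0,-16.1],"slide": [0,0,-0.03],"gripper": 0.085}
    - {"twist": [0,0,-16.1],"slide": [0,0,-0.053],"gripper": 0.085}
    - {"twist": [0,0,-16.1],"slide": [0,0,-0.075],"gripper": 0.085}
    - {"twist": [0,0,-16.1],"slide": [0,0,-0.09],"gripper": 0.085}
    - {"twist": [0,0,-16.1],"slide": [0,0,-0.097],"gripper": 0.085}
    - {"twist": [0,0,-16.1],"slide": [0,0,-0.0985],"gripper": 0.085}

```text
clock: 18.03
tcp_pos: [0.4702, -0.3762, 0.0113]
tool_rot: [-0.001, 0.803, 0.597, -0.0]
wrist_force: [0.1, 0.2, 0.5]
width: 0.0851
gripper_force: 0.0
```

Call:
step_arm:
  commands:
    - {"twist": [0,0,0],"slide": [0,0,0],"gripper": 0.07}
    - {"twist": [0,0,0],"slide": [0,0,0],"gripper": 0.06}
    - {"twist": [0,0,0],"slide": [0,0,0],"gripper": 0.055}
    - {"twist": [0,0,0],"slide": [0,0,0],"gripper": 0.055}
    - {"twist": [0,0,0],"slide": [0,0,0.01],"gripper": 0.055}
    - {"twist": [0,0,0],"slide": [0,0,0.04],"gripper": 0.055}
    - {"twist": [0,0,0],"slide": [0,0,0.08],"gripper": 0.055}
    - {"twist": [0,0,0],"slide": [0,0,0.12],"gripper": 0.055}

```text
clock: 18.7
tcp_pos: [0.4697, -0.3764, 0.1338]
tool_rot: [-0.0, 0.804, 0.595, -0.0]
wrist_force: [0.4, -0.3, -2.3]
width: 0.0603
gripper_force: 44.6
```

Call:
step_arm:
  commands:
    - {"twist": [0,0,4],"slide": [0.003,0.015,0.01],"gripper": 0.055}
    - {"twist": [0,0,10],"slide": [0.008,0.04,0.018],"gripper": 0.055}
    - {"twist": [0,0,17],"slide": [0.013,0.066,0.02],"gripper": 0.055}
    - {"twist": [0,0,24],"slide": [0.018,0.094,0.02],"gripper": 0.055}
    - {"twist": [0,0,31],"slide": [0.024,0.122,0.02],"gripper": 0.055}
    - {"twist": [0,0,38],"slide": [0.03,0.152,0.02],"gripper": 0.055}
    - {"twist": [0,0,45],"slide": [0.036,0.182,0.02],"gripper": 0.055}
    - {"twist": [0,0,52],"slide": [0.042,0.212,0.02],"gripper": 0.055}

```text
clock: 19.37
tcp_pos: [0.5122, -0.1635, 0.153]
tool_rot: [0.001, 0.459, 0.889, -0.0]
wrist_force: [0.5, -0.5, -1.9]
width: 0.0608
gripper_force: 44.6
```

Call:
step_arm:
  commands:
    - {"twist": [0,0,7],"slide": [0.006,0.03,0],"gripper": 0.055}
    - {"twist": [0,0,14],"slide": [0.012,0.06,0],"gripper": 0.055}
    - {"twist": [0,0,21],"slide": [0.018,0.09,0],"gripper": 0.055}
    - {"twist": [0,0,28],"slide": [0.023,0.116,0],"gripper": 0.055}
    - {"twist": [0,0,35],"slide": [0.027,0.138,0],"gripper": 0.055}
    - {"twist": [0,0,42],"slide": [0.03,0.152,0],"gripper": 0.055}
    - {"twist": [0,0,48],"slide": [0.0313,0.159,-0.01],"gripper": 0.055}
    - {"twist": [0,0,53.2],"slide": [0.0313,0.1608,-0.025],"gripper": 0.055}

```text
clock: 20.03
tcp_pos: [0.5444, -0.0027, 0.1289]
tool_rot: [0.002, 0.012, 1.0, -0.0]
wrist_force: [0.6, -0.1, -1.2]
width: 0.0606
gripper_force: 44.6
```

Call:
step_arm:
  commands:
    - {"twist": [0,0,0],"slide": [0,0,-0.01],"gripper": 0.055}
    - {"twist": [0,0,0],"slide": [0,0,-0.02],"gripper": 0.055}
    - {"twist": [0,0,0],"slide": [0,0,-0.03],"gripper": 0.055}
    - {"twist": [0,0,0],"slide": [0,0,-0.039],"gripper": 0.055}
    - {"twist": [0,0,0],"slide": [0,0,-0.045],"gripper": 0.055}
    - {"twist": [0,0,0],"slide": [0,0,-0.049],"gripper": 0.055}
    - {"twist": [0,0,0],"slide": [0,0,-0.052],"gripper": 0.055}
    - {"twist": [0,0,0],"slide": [0,0,-0.054],"gripper": 0.055}

```text
clock: 20.7
tcp_pos: [0.5435, -0.0042, 0.0723]
tool_rot: [-0.0, 0.016, 1.0, -0.0]
wrist_force: [-0.6, 0.5, -1.5]
width: 0.0607
gripper_force: 44.6
```

Run:
```python
from h import *
o=observe(); print({k:np.round(o[k],4) for k in('clock','tcp_pos','tool_rot','wrist_force')})
```

```text
{'clock': np.float64(20.7), 'tcp_pos': array([ 0.5435, -0.0042,  0.0723]), 'tool_rot': array([-0.    ,  0.0157,  0.9999, -0.    ]), 'wrist_force': array([-0.5833,  0.545 , -1.4853])}
```

Call:
step_arm:
  commands:
    - {"twist": [0,0,0],"slide": [0,0,-0.002],"gripper": 0.055}
    - {"twist": [0,0,0],"slide": [0,0,-0.004],"gripper": 0.055}
    - {"twist": [0,0,0],"slide": [0,0,-0.006],"gripper": 0.055}
    - {"twist": [0,0,0],"slide": [0,0,-0.0072],"gripper": 0.055}
    - {"twist": [0,0,0],"slide": [0,0,-0.0072],"gripper": 0.055}
    - {"twist": [0,0,0],"slide": [0,0,-0.0072],"gripper": 0.065}
    - {"twist": [0,0,0],"slide": [0,0,-0.0072],"gripper": 0.075}
    - {"twist": [0,0,0],"slide": [0,0,-0.0072],"gripper": 0.085}

```text
clock: 21.37
tcp_pos: [0.5435, -0.0041, 0.0654]
tool_rot: [0.0, 0.015, 1.0, -0.0]
wrist_force: [0.5, -0.9, -0.1]
width: 0.0842
gripper_force: 0.0
```

Call:
step_arm:
  commands:
    - {"twist": [0,0,0],"slide": [0,0,0.01],"gripper": 0.085}
    - {"twist": [0,0,0],"slide": [0,0,0.035],"gripper": 0.085}
    - {"twist": [0,0,0],"slide": [0,0,0.07],"gripper": 0.085}
    - {"twist": [0,0,0],"slide": [-0.005,-0.02,0.1],"gripper": 0.085}
    - {"twist": [0,0,0],"slide": [-0.012,-0.055,0.11],"gripper": 0.085}
    - {"twist": [0,0,0],"slide": [-0.02,-0.092,0.11],"gripper": 0.085}
    - {"twist": [0,0,0],"slide": [-0.027,-0.13,0.11],"gripper": 0.085}
    - {"twist": [0,0,0],"slide": [-0.034,-0.168,0.11],"gripper": 0.085}

```text
clock: 22.03
tcp_pos: [0.5088, -0.1735, 0.1764]
tool_rot: [0.001, 0.015, 1.0, -0.0]
wrist_force: [1.0, -0.5, 0.2]
width: 0.0847
gripper_force: 0.0
```

Call:
step_arm:
  commands:
    - {"twist": [0,0,0],"slide": [-0.01,-0.03,0.01],"gripper": 0.085}
    - {"twist": [0,0,0],"slide": [-0.03,-0.06,0.02],"gripper": 0.085}
    - {"twist": [0,0,0],"slide": [-0.05,-0.09,0.03],"gripper": 0.085}
    - {"twist": [0,0,0],"slide": [-0.07,-0.12,0.04],"gripper": 0.085}
    - {"twist": [0,0,0],"slide": [-0.09,-0.14,0.05],"gripper": 0.085}
    - {"twist": [0,0,0],"slide": [-0.1,-0.15,0.05],"gripper": 0.085}
    - {"twist": [0,0,0],"slide": [-0.1,-0.15,0.05],"gripper": 0.085}
    - {"twist": [0,0,0],"slide": [-0.1,-0.15,0.05],"gripper": 0.085}

```text
clock: 22.7
tcp_pos: [0.4091, -0.3224, 0.2258]
tool_rot: [0.0, 0.016, 1.0, -0.0]
wrist_force: [0.1, -0.8, -0.8]
width: 0.0852
gripper_force: 0.0
```

Run:
```python
from h import *
t=shot('top','t7');s=shot('scene','s7'); o=observe(); print({k:np.round(o[k],4) for k in('clock','tcp_pos','tool_rot','wrist_force')})
print('green',topfit(t,'green',(.5435,-.0042,-1.8),.068))
a=cv2.resize(t['frame'][145:265,170:290,::-1],(400,400),interpolation=cv2.INTER_CUBIC)
b=cv2.resize(s['frame'][190:290,165:265,::-1],(400,400),interpolation=cv2.INTER_CUBIC)
d=cv2.resize(s['frame'][200:320,220:400,::-1],(300,200)); e=cv2.resize(t['frame'][140:260,265:385,::-1],(200,200))
r=np.zeros((200,800,3),np.uint8); r[:,:300]=d; r[:,300:500]=e
cv2.imwrite('pics/v7.png',np.vstack([np.hstack([a,b]),r]))
```

```text
{'clock': np.float64(22.8), 'tcp_pos': array([ 0.4098, -0.3215,  0.2254]), 'tool_rot': array([0.000e+00, 1.520e-02, 9.999e-01, 1.000e-04]), 'wrist_force': array([ 0.6676, -0.6785,  0.0803])}
green (array([542.29,  -3.86,  -1.68]), np.float64(18.24))
```

View pics/v7.png

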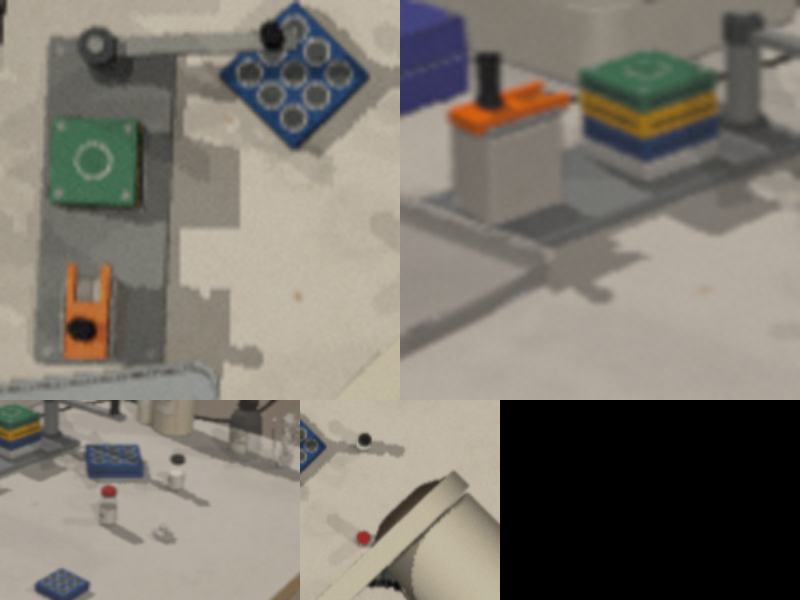

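The stack is flush in both views: seat, blue, yellow, green at (95,160) top and (650,110) scene. The bar is open at (185,40), the catch is back at (85,325), and both vials and the knob are still standing.

```bash
python3 -c "
from workcell import *
print(job_done())"
```

```text
the job is handed in; nothing more can be done
None
```

The job is handed in: I slid the catch back to its stop, swung the bar open to about 1.65 rad, and stacked blue, yellow and green on the seat within about 1 mm of each other by the top camera, with the vials and pale knob left standing.

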